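# Build up a shaper spindle for a door-frame cut

## Task

Set up the shaper spindle that stands in the wooden block, from the bottom up: the tall collar first, then the profile cutter (three stout wings), then the guide bearing, and the groove cutter (the toothed disc) on top. Lower each piece right down onto the one below before you let go of it, rather than dropping it, hubs upward as they lie. Leave the short collar and everything else on the bench where it is.

Things in the scene. Friction and masses are not known exactly. Their poses are not given: they have to be found in the camera images.
- tall_collar: Tall spacer collar: plain bright steel ring 48 mm outside diameter, 36 mm high, 33 mm bore right through, standing on the bench. Grip it in its upper 15 mm: once it is home the spindle stands 40 mm above its top. Origin: centre of its underside; z up the bore.
- short_collar: Short spacer collar, not used in this set-up: plain bright steel ring like the tall one (48 mm outside, 33 mm bore) but only 12 mm high. Origin: centre of its underside.
- profile_cutter: Profile cutter: dark steel hub with three stout stepped wings, bright carbide tips. Hub 48 mm outside, 20 mm high, 33 mm bore. Wings 20 mm wide, 120 degrees apart (one along +x), out to radius 48 mm from 1 to 6 mm above the underside and to radius 40 from 6 to 11. Grip the hub's clear top 9 mm. Lies hub up. Origin: centre of hub's underside; z up the bore.
- bearing: Guide bearing: flat bright steel ball bearing with a dark ring seal in its top face, 62 mm outside diameter, 12 mm high, 33 mm bore, lying flat. Origin: centre of its underside; z up the bore.
- groove_cutter: Groove cutter: dark steel disc like a small thick saw blade, with eight carbide-tipped teeth out to radius 58 mm. Disc and teeth lie 1.5 to 6.5 mm above the underside. Hub 48 mm outside, 16 mm high, 33 mm bore; grip the hub's clear top 9 mm. Lies hub up. Origin: centre of hub's underside; z up the bore.
- seat (a point): Seat at the foot of the shaper spindle: centre of the top of its steel flange (54 mm wide), on the spindle axis, 36 mm above the bench. The upright steel spindle is 30 mm thick, straight for 70 mm, then a 6 mm nose tapering to 18 mm; its tip is 76 mm above the seat. Fixed in a pale wooden block 100 x 100 x 30 mm that cannot move. z up.
- bolt: The spindle's retaining bolt, standing head down with its washer (44 mm diameter, 10 to 14 mm above the bench), 40 mm high over all. Not used here. Origin: centre of its underside.
- wrench: Steel wrench 200 mm long lying flat on the far side of the bench, roughly along y. Not used here. Origin: underside, near its middle; x along its length.
- test_piece: Pale wooden test offcut with a grooved edge, 46 x 100 x 19 mm, lying flat. Not used here. Origin: underside, near its middle; y along its length.
- tape_measure: Yellow tape measure, 62 x 66 x 34 mm, with its hook end sticking out 17 mm along +x. Not used here. Origin: centre of the case's underside.
Things that resemble listed ones, but are neither listed nor needed, are in the scene too. Leave any purple look-alike of the bearing alone.

How it is judged:
By the outcome, as a careful person would: the job done as asked, in the order asked, and still so for the second after the job is handed in, with the robot touching nothing.
It also fails if it takes over 99 s, if anything falls off the work surface, if the arm or the gripper's body presses on something with over 40 N, if the wrist force passes 120 N, or if a joint passes its speed limit or range.

## Robot

A 6-joint arm with a two-finger parallel gripper is mounted at the origin on the work surface. World frame = base frame: x ahead of the robot, y to its left, z up, the work surface at z = 0. Lengths are in m, angles in rad, forces in N, time in s.
With the tool pointing down it reaches from about 0.375 to 0.9 m from the base axis. Payload 3.1 kg.
Tool frame: the origin (TCP) lies between the finger pads; the fingertips stand robot.tip_extent ahead of it and the grasp point (between the pads) lies 3 mm ahead of it (robot.tip_extent is the distance from the TCP to the fingertips, in m); z points along the fingers, x is the direction in which the jaws open and shut, and the axes are right-handed (so a half turn about z gives the same grasp; the last joint's range is limited). The gripper opens to 87 mm and grips with 3 to 60 N. Pads are 19 mm wide; open, the fingers measure 117 mm over their backs; the gripper's body (75 mm by 190 mm) begins 51 mm behind the grasp point.
Start: joints at [1.067, 0.527, 1.433, -0, 1.181, -0.178], TCP at [0.2, 0.592, 0.245] pointing down, gripper open.
Joint ranges: [-3.08, 3.08], [-0.75, 2.2], [0.22, 2.44], [-1.43, 4.57], [0, 2.65], [-2.85, 2.85]. Speed limits (rad/s): [2.79, 2.79, 3.14, 3.14, 3.14, 3.14].

## Interface

Orientations are given as a unit quaternion [x, y, z, w].
In Python, from rig import robot, cams gives the robot as it stands.
- The arm moves only by the tool carry_out, never from a script. Its argument "steps" is a list of rows, each a list of 3 entries, a list of its own where there are three numbers: the shift along the world's x, y, z in cm, then the turn about the world's z in degrees, then the closure, from 0 (fully open) to 1 (shut). In form: [[[dx, dy, dz], spin, fingers], ...]. A call has 1 to 10 rows; each row shifts and turns the pose as measured when the row begins; what a row does not reach is not made up. A row lasts 1/10 s, in which the tool goes at most 50 mm and 8.59 degrees, less where a joint would pass 70% of its speed; a pose out of reach is approached as far as the arm can. A call with a gripper value outside its range is refused whole. The fingers move at their own pace and stop on an object; "squeeze" is the grip in N (left out, the last holds). Time passes only in rows, so rows that do not move let the fingers close. It gives the time, the measured TCP pose, the force and the opening at its end, in the units of the state.
- robot.get_obs(): the state, without advancing time (a new reading comes with each control period).
- cams.camera(name): name is "scene" or "top"; returns a dict with "pixels" (480x640x3 uint8, red, green, blue), "fx", "fy", "cx", "cy" (pixels), "eye" and "rotation" of the camera in the world. Camera axes: x right, y up, looking along -z (the intrinsics and any distortion apply to the point x, -y, -z); pixel columns grow to the right and rows downward; lengths in m; the calibration is good to about 2 mm. A picture is of the moment at which its call begins. There is no depth.
- robot.hand_in(): hands the job in, once; it reports no verdict.
The state is a dict: "time": time; "q": joint angles; "joint_velocities": joint speeds; "joint_torque": joint torques, N m; "position": TCP position; "tool_rot": TCP orientation; "ft_force": force on the tool from outside, world axes, zero at the start; "moment": the same for the moment, N m; "grip_width": finger opening in m.
Only numpy, scipy, OpenCV 4.12 (cv2) and the standard library are available. Lean on these libraries where they do the work, as an engineer would, in place of code of your own. Each camera call takes 0.05 s, during which the arm holds its last target. There are 200 camera calls.

## Working session

There is one attempt and no reset: what is moved stays moved. The work goes in short steps, Python scripts to look and compute and a tool call to move; the robot and the scene stay as the last step left them, time stands still between calls to the robot, and variables do not carry over. Pictures are saved under pics/ and viewed, about 12 in all and at most 16, crops included, and the job is handed in when it is done.

Besides the shell and the picture viewer there is one more tool, called as name(argument=value, ...) on one line, values as JSON. carry_out: Moves the arm, as the interface text tells. Its arguments: {"type":"object","properties":{"steps":{"type":"array"},"squeeze":{"type":"number"}},"required":["steps"]}

```bash
ls; mkdir -p pics
cat > h.py <<'E'
import numpy as np, cv2
from rig import robot, cams
def snap(name,fn):
    c=cams.camera(name); cv2.imwrite('pics/'+fn,c['pixels'][:,:,::-1]); np.save('pics/%s_cal.npy'%name,{k:v for k,v in c.items() if k!='pixels'},allow_pickle=True); return c
def ray(c,u,v,z):
    d=np.array(c['rotation'])@np.array([(u-c['cx'])/c['fx'],-(v-c['cy'])/c['fy'],-1]); e=np.array(c['eye'])
    return e+d*(z-e[2])/d[2]
def proj(c,p):
    q=np.array(c['rotation']).T@(np.array(p)-c['eye']); return np.array([c['cx']+c['fx']*q[0]/-q[2],c['cy']-c['fy']*q[1]/-q[2]])
E
python3 - <<'E'
from h import *
for n in('top','scene'):
    c=snap(n,n+'1.png'); print({k:v for k,v in c.items() if k!='pixels'})
print(robot.get_obs(),robot.tip_extent)
E
```

```text
pics
{'fx': 458.25994166497105, 'fy': 458.25994166497105, 'cx': 319.96594112099507, 'cy': 234.63571335538234, 'eye': array([0.45117697, 0.01586406, 1.06043918]), 'rotation': array([ 0.01127403, -0.02690004, -0.70585261,  0.707758  ])}
{'fx': 489.6013847776543, 'fy': 489.6013847776543, 'cx': 312.21051976751687, 'cy': 239.38028759939482, 'eye': array([1.02265902, 0.11087332, 0.81977429]), 'rotation': array([0.18199788, 0.22763074, 0.73623688, 0.61075058])}
{'time': 0.1, 'q': array([ 1.06651253e+00,  5.28399679e-01,  1.43377907e+00,  3.18408599e-06,
        1.18142071e+00, -1.78474178e-01]), 'joint_velocities': array([ 0.00225252, -0.00391382, -0.00323341, -0.00083958, -0.00084531,
       -0.00043165]), 'joint_torque': array([-3.08710569e-04, -4.40990138e+01, -1.77151644e+01,  6.34375541e-02,
        5.34616050e-02, -4.46460695e-05]), 'position': array([0.199696  , 0.59157773, 0.24365163]), 'tool_rot': array([ 8.12427146e-01,  5.83061855e-01, -9.06733611e-04,  4.29702664e-04]), 'ft_force': array([ 0.68045039, -0.15509596,  0.08113693]), 'moment': array([ 0.0097213 , -0.02294911, -0.01999193]), 'grip_width': 0.08702718322943671} 0.022
```

```bash
sed -i 's/^def snap/from scipy.spatial.transform import Rotation as R\ndef snap/; s/    c=cams.camera(name);/    c=cams.camera(name); c["rotation"]=R.from_quat(c["rotation"]).as_matrix();/' h.py; cat h.py
```

```text
import numpy as np, cv2
from rig import robot, cams
from scipy.spatial.transform import Rotation as R
def snap(name,fn):
    c=cams.camera(name); c["rotation"]=R.from_quat(c["rotation"]).as_matrix(); cv2.imwrite('pics/'+fn,c['pixels'][:,:,::-1]); np.save('pics/%s_cal.npy'%name,{k:v for k,v in c.items() if k!='pixels'},allow_pickle=True); return c
def ray(c,u,v,z):
    d=np.array(c['rotation'])@np.array([(u-c['cx'])/c['fx'],-(v-c['cy'])/c['fy'],-1]); e=np.array(c['eye'])
    return e+d*(z-e[2])/d[2]
def proj(c,p):
    q=np.array(c['rotation']).T@(np.array(p)-c['eye']); return np.array([c['cx']+c['fx']*q[0]/-q[2],c['cy']-c['fy']*q[1]/-q[2]])
```

View pics/top1.png

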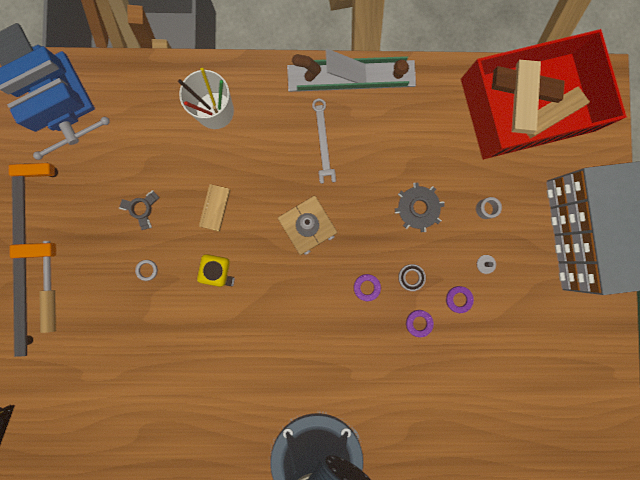

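View pics/scene1.png

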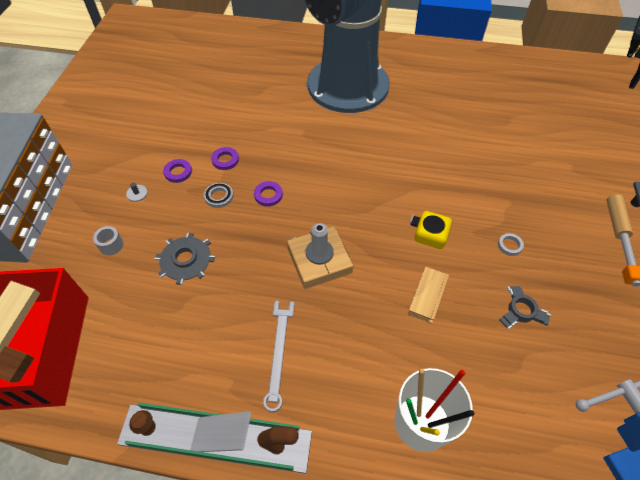

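Top view: tall collar at (489,208), groove cutter (419,208), bearing (412,277), profile cutter (140,209), short collar (146,270), spindle (307,224). The scene view agrees. Next I'll take enlarged crops.

Run:
```python
from h import *
def mosaic(fn,src,cs,h=25,s=8):
    im=cv2.imread(src); t=[]
    for (u,v) in cs:
        k=cv2.resize(im[v-h:v+h,u-h:u+h],None,fx=s*1.0,fy=s*1.0,interpolation=cv2.INTER_CUBIC)
        k=cv2.resize(k,(266,266))
        for g in range(0,2*h,10):
            p=int(g*266/(2*h)); cv2.line(k,(p,0),(p,6),(0,255,255),1); cv2.line(k,(0,p),(6,p),(0,255,255),1)
        cv2.putText(k,f"{u-h},{v-h}",(8,20),0,.45,(255,255,255),1); t.append(k)
    t+= [np.zeros_like(t[0])]*(6-len(t))
    cv2.imwrite(fn,np.vstack([np.hstack(t[:3]),np.hstack(t[3:6])]))
mosaic('pics/m1.png','pics/top1.png',[(489,208),(140,209),(412,277),(419,208),(307,224)])
mosaic('pics/m2.png','pics/scene1.png',[(108,240),(525,308),(218,194),(185,258),(320,250)],h=32)
```

```text
(no output)
```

View pics/m1.png

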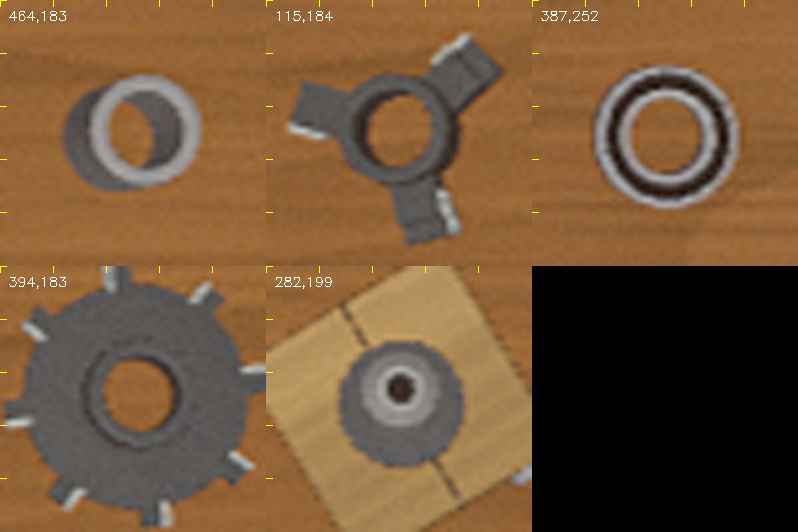

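View pics/m2.png

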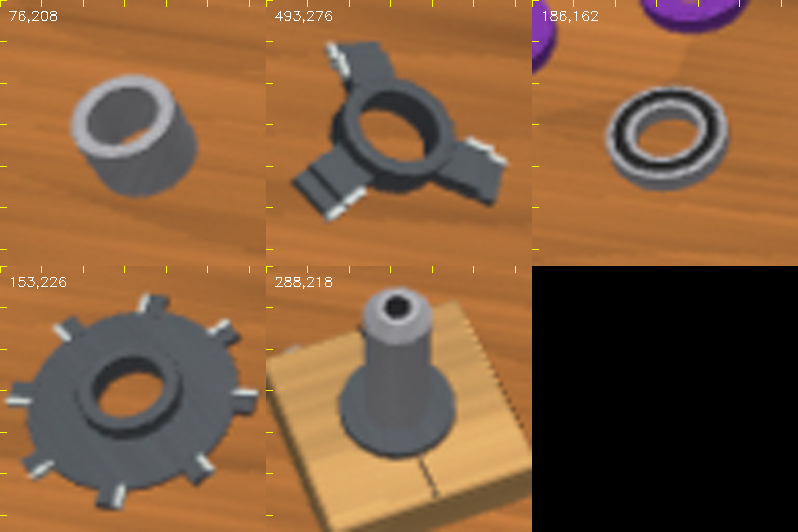

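Run:
```python
from h import *
T=np.load('pics/top_cal.npy',allow_pickle=True).item();S=np.load('pics/scene_cal.npy',allow_pickle=True).item()
def pt(o,p,h): return [o[i]+(p[i]+.5)*2*h/266-.5 for i in(0,1)]
for n,z,a,ao,b,bo in [('tall',.036,(146,130),(464,183),(122,116),(76,208)),('prof',.020,(131,129),(115,184),(133,126),(493,276)),
 ('bear',.012,(135,136),(387,252),(135,131),(186,162)),('groove',.016,(139,132),(394,183),(131,129),(153,226)),
 ('tip',.112,(135,123),(282,199),(132,40),(288,218)),('flange',.036,(136,138),(282,199),(131,144),(288,218))]:
    print(n,ray(T,*pt(ao,a,25),z)[:2].round(4),ray(S,*pt(bo,b,32),z)[:2].round(4))
```

```text
Traceback (most recent call last):
  File "h.py", line 7, in ray
    d=np.array(c['rotation'])@np.array([(u-c['cx'])/c['fx'],-(v-c['cy'])/c['fy'],-1]); e=np.array(c['eye'])
      ~~~~~~~~~~~~~~~~~~~~~~~^~~~~~~~~~~~~~~~~~~~~~~~~~~~~~~~~~~~~~~~~~~~~~~~~~~~~~~~
ValueError: matmul: Input operand 1 has a mismatch in its core dimension 0, with gufunc signature (n?,k),(k,m?)->(n?,m?) (size 3 is different from 4)
```

Run:
```python
from h import *
T=np.load('pics/top_cal.npy',allow_pickle=True).item();S=np.load('pics/scene_cal.npy',allow_pickle=True).item()
for c in(T,S): c['rotation']=R.from_quat(c['rotation']).as_matrix()
np.save('pics/top_cal.npy',T,allow_pickle=True);np.save('pics/scene_cal.npy',S,allow_pickle=True)
def pt(o,p,h): return [o[i]+(p[i]+.5)*2*h/266-.5 for i in(0,1)]
for n,z,a,ao,b,bo in [('tall',.036,(146,130),(464,183),(122,116),(76,208)),('prof',.020,(131,129),(115,184),(133,126),(493,276)),
 ('bear',.012,(135,136),(387,252),(135,131),(186,162)),('groove',.016,(139,132),(394,183),(131,129),(153,226)),
 ('tip',.112,(135,123),(282,199),(132,40),(288,218)),('flange',.036,(136,138),(282,199),(131,144),(288,218))]:
    print(n,ray(T,*pt(ao,a,25),z)[:2].round(4),ray(S,*pt(bo,b,32),z)[:2].round(4))
# profile wing angles
P=ray(T,*pt((115,184),(131,129),25),.02)
for w in [(205,55),(30,107),(160,215)]:
    q=ray(T,*pt((115,184),w,25),.006); print(np.degrees(np.arctan2(*(q-P)[1::-1])).round(1))
# block corners
```

```text
tall [ 0.5705 -0.3942] [ 0.5714 -0.3946]
prof [0.5668 0.4019] [0.5689 0.404 ]
bear [ 0.411  -0.2182] [ 0.4112 -0.2181]
groove [ 0.5712 -0.2367] [ 0.5785 -0.2349]
tip [0.5292 0.022 ] [0.5294 0.0223]
flange [0.5292 0.022 ] [0.5336 0.0227]
-37.3
77.4
-167.3
```

carry_out(steps=[[[3,-3,0],-7.1,0],[[3,-3,0],-7.1,0],[[3,-3,0],-7.1,0],[[3,-3,0],-7.1,0],[[3,-3,0],-7.1,0],[[3,-3,0],-7.1,0],[[3,-3,0],-7.1,0],[[3,-3,0],-7.1,0],[[3,-3,0],-7.1,0],[[3,-3,0],-7.1,0]], squeeze=30)

```text
time: 1.1
position: [0.502, 0.2821, 0.2393]
tool_rot: [1.0, -0.016, -0.004, -0.001]
ft_force: [0.3, 1.1, 0.0]
grip_width: 0.087
```

carry_out(steps=[[[0.5,-4.9,0],0,0],[[0.5,-4.9,0],0,0],[[0.5,-4.9,0],0,0],[[0.5,-4.9,0],0,0],[[0.5,-4.9,0],0,0],[[0.5,-4.9,0],0,0],[[0.5,-4.9,0],0,0],[[0.5,-4.9,0],0,0],[[0.5,-4.9,0],0,0],[[0.5,-4.9,0],0,0]])

```text
time: 2.1
position: [0.5533, -0.2153, 0.2361]
tool_rot: [1.0, -0.018, -0.004, -0.002]
ft_force: [0.5, -0.8, 0.7]
grip_width: 0.0869
```

carry_out(steps=[[[0.5,-4.5,-1],0.5,0],[[0.5,-4.5,-1],0.5,0],[[0.4,-4.5,-1],0.5,0],[[0.4,-4.4,-1],0.5,0],[[0,0,0],0,0],[[0,0,0],0,0]])

```text
time: 2.7
position: [0.569, -0.4095, 0.1907]
tool_rot: [1.0, -0.004, -0.005, -0.003]
ft_force: [0.3, 1.1, 0.3]
grip_width: 0.0868
```

```bash
cat > s.py <<'E'
from h import *
o=robot.get_obs(); a=R.from_quat(o['tool_rot']).as_matrix()
print(o['time'],o['position'].round(4),'yaw',np.degrees(np.arctan2(a[1,0],a[0,0])).round(1),'tilt z',a[:,2].round(4),o['ft_force'].round(1),o['grip_width'].round(4))
E
python3 s.py
```

```text
Traceback (most recent call last):
  File "s.py", line 3, in <module>
    print(o['time'],o['position'].round(4),'yaw',np.degrees(np.arctan2(a[1,0],a[0,0])).round(1),'tilt z',a[:,2].round(4),o['ft_force'].round(1),o['grip_width'].round(4))
                                                                                                                                                ^^^^^^^^^^^^^^^^^^^^^
AttributeError: 'float' object has no attribute 'round'
```

carry_out(steps=[[[0.1,0.7,-3],0,0],[[0.1,0.6,-3],0,0],[[0,0.2,-2],0,0],[[0,0,-1],0,0],[[0,0,0],0,0],[[0,0,0],0,0]])

```text
time: 3.3
position: [0.5718, -0.3875, 0.1007]
tool_rot: [1.0, -0.002, -0.004, -0.003]
ft_force: [-0.3, -0.4, 0.7]
grip_width: 0.0869
```

```bash
sed -i "s/o\['grip_width'\].round(4)/round(o['grip_width'],4)/" s.py; python3 s.py
```

```text
3.3 [ 0.5718 -0.3875  0.1007] yaw -0.2 tilt z [-0.0087  0.0057 -0.9999] [-0.3 -0.4  0.7] 0.0869
```

carry_out(steps=[[[0,-0.4,-1.5],0,0],[[0,-0.2,-1.5],0,0],[[0,-0.1,-1.3],0,0],[[0,0,-0.7],0,0],[[0,0,-0.3],0,0],[[0,0,0],0,0]])

```text
time: 3.9
position: [0.573, -0.3966, 0.0458]
tool_rot: [1.0, -0.002, -0.002, -0.001]
ft_force: [0.4, 0.1, -0.8]
grip_width: 0.0866
```

```bash
python3 s.py; python3 -c "
from h import *
a=snap('top','a.png');b=snap('scene','b.png')
def cr(i,u,v,h): return cv2.resize(i['pixels'][v-h:v+h,u-h:u+h,::-1],(400,400),interpolation=2)
cv2.imwrite('pics/m3.png',np.hstack([cr(a,489,208,40),cr(b,108,240,50)]))"
```

```text
3.9 [ 0.573  -0.3966  0.0458] yaw -0.2 tilt z [-0.0049  0.002  -1.    ] [ 0.4  0.1 -0.8] 0.0866
```

View pics/m3.png

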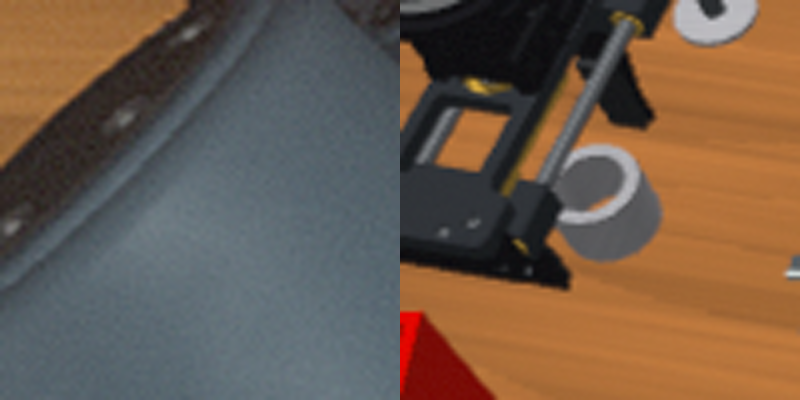

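Scene crop: the collar (around (605,205) in the crop) sits between the fingertips at (650,120) and (565,285). I'll correct y by 2 mm and close.

carry_out(steps=[[[-0.1,0.2,0],0,0],[[0,0,0],0,0],[[0,0,0],0,1],[[0,0,0],0,1],[[0,0,0],0,1],[[0,0,0],0,1],[[0,0,0],0,1],[[0,0,0],0,1]], squeeze=30)

```text
time: 4.8
position: [0.5731, -0.3953, 0.0491]
tool_rot: [1.0, -0.002, -0.001, 0.001]
ft_force: [-0.6, -0.5, 1.2]
grip_width: 0.0471
```

```bash
python3 s.py
```

```text
4.8 [ 0.5731 -0.3953  0.0491] yaw -0.2 tilt z [-0.0018 -0.0016 -1.    ] [-0.6 -0.5  1.2] 0.0471
```

carry_out(steps=[[[0,0,0],0,1],[[0,0,1],0,1],[[0,0,3],0,1],[[0,0,4],0,1],[[0,0,4],0,1],[[0,0,2],0,1],[[0,0,1],0,1],[[0,0,0],0,1]])

```text
time: 5.6
position: [0.5693, -0.3914, 0.2013]
tool_rot: [1.0, -0.002, -0.005, -0.003]
ft_force: [0.3, -0.2, -3.2]
grip_width: 0.0464
```

```bash
python3 s.py
```

```text
5.6 [ 0.5693 -0.3914  0.2013] yaw -0.2 tilt z [-0.0095  0.007  -0.9999] [ 0.3 -0.2 -3.2] 0.0464
```

carry_out(steps=[[[-0.3,2.5,0],0,1],[[-0.5,4.8,0],0,1],[[-0.5,4.8,0],0,1],[[-0.5,4.8,0],0,1],[[-0.5,4.8,0],0,1],[[-0.5,4.8,0],0,1],[[-0.5,4.8,0],0,1],[[-0.4,4,0],0,1],[[-0.2,2.5,0],0,1],[[-0.1,1.5,0],0,1]])

```text
time: 6.6
position: [0.5161, 0.0131, 0.1866]
tool_rot: [1.0, -0.006, -0.016, -0.007]
ft_force: [0.9, -0.0, -3.2]
grip_width: 0.0467
```

carry_out(steps=[[[0,0.5,0],0,1],[[0,0,0],0,1],[[0,0,0],0,1]])

```text
time: 6.9
position: [0.5137, 0.0203, 0.1838]
tool_rot: [1.0, -0.004, -0.019, -0.008]
ft_force: [-0.4, -0.4, -3.1]
grip_width: 0.0462
```

```bash
python3 s.py; python3 -c "
from h import *
b=snap('scene','b2.png')
u,v,h=320,210,60
cv2.imwrite('pics/m4.png',cv2.resize(b['pixels'][v-h:v+h,u-h:u+h,::-1],(600,600),interpolation=2))"
```

```text
6.9 [0.5137 0.0203 0.1838] yaw -0.4 tilt z [-0.0386  0.0157 -0.9991] [-0.4 -0.4 -3.1] 0.0462
```

View pics/m4.png

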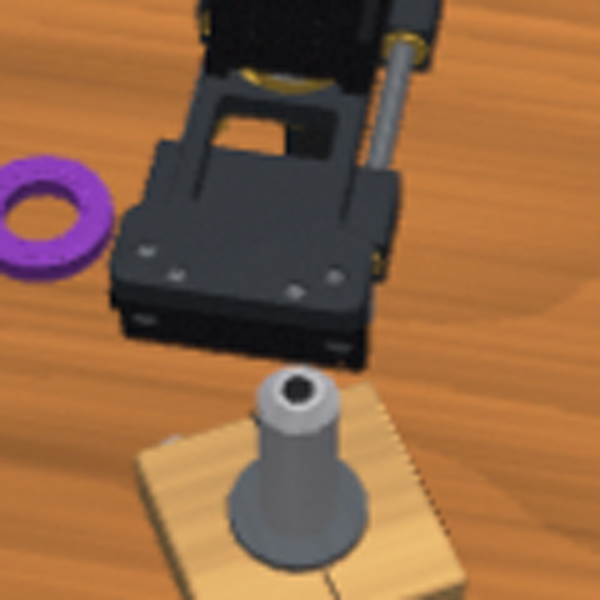

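Scene crop: the gripper stands behind the spindle (tip at (298,388)) and the collar is hidden. The tool has picked up about 2.4° of tilt, so I'll test which motions remove it.

carry_out(steps=[[[1.5,0,0.5],0,1],[[0,0,0],0,1],[[0,0,0],0,1]])

```text
time: 7.25
position: [0.5286, 0.0169, 0.1881]
tool_rot: [1.0, -0.006, -0.02, -0.008]
ft_force: [-0.6, 0.7, -2.8]
grip_width: 0.0466
```

```bash
python3 s.py
```

```text
7.25 [0.5286 0.0169 0.1881] yaw -0.7 tilt z [-0.0405  0.0154 -0.9991] [-0.6  0.7 -2.8] 0.0466
```

carry_out(steps=[[[0,0,0],0,1],[[0,0,0],0,1],[[0,0,0],0,1],[[0,0,0],0,1],[[0,0,0],0,1]])

```text
time: 7.75
position: [0.5266, 0.0158, 0.1875]
tool_rot: [1.0, -0.007, -0.022, -0.008]
ft_force: [-0.7, -0.4, -3.1]
grip_width: 0.0463
```

```bash
python3 s.py
```

```text
7.75 [0.5266 0.0158 0.1875] yaw -0.8 tilt z [-0.0433  0.0157 -0.9989] [-0.7 -0.4 -3.1] 0.0463
```

carry_out(steps=[[[0.4,0.5,-1],0,1],[[0.1,0,-0.8],0,1],[[0,0,-0.2],0,1]])

```text
time: 8.05
position: [0.5322, 0.0215, 0.1662]
tool_rot: [1.0, -0.007, -0.021, -0.008]
ft_force: [0.2, -0.3, -2.2]
grip_width: 0.0467
```

```bash
python3 s.py
```

```text
8.05 [0.5322 0.0215 0.1662] yaw -0.8 tilt z [-0.0422  0.0156 -0.999 ] [ 0.2 -0.3 -2.2] 0.0467
```

```bash
cat > look.py <<'E'
import sys
from h import *
b=snap('scene',sys.argv[1]+'_full.png'); u,v,h=map(int,sys.argv[2:5])
cv2.imwrite('pics/'+sys.argv[1]+'.png',cv2.resize(b['pixels'][max(v-h,0):v+h,max(u-h,0):u+h,::-1],(560,560),interpolation=2))
E
python3 look.py m5 320 230 50
```

```text
(no output)
```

View pics/m5.png

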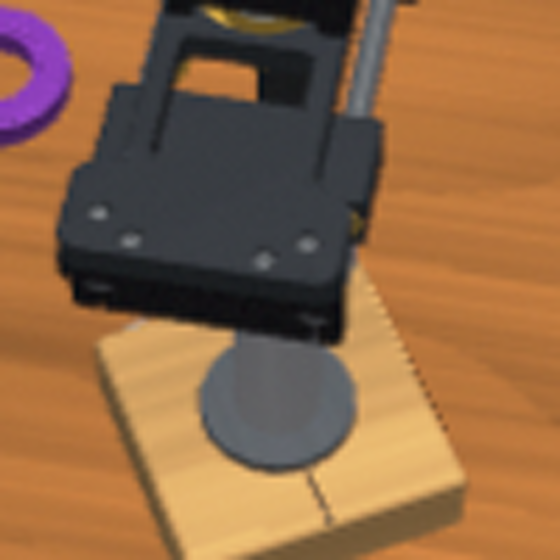

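The +x finger hides the collar, so I'll go by force. Lowering in small steps.

carry_out(steps=[[[0,0,-0.5],0,1],[[0,0,-0.5],0,1]])

```text
time: 8.3
position: [0.5324, 0.0216, 0.1555]
tool_rot: [1.0, -0.007, -0.021, -0.008]
ft_force: [0.4, -0.2, -3.1]
grip_width: 0.0464
```

carry_out(steps=[[[0,0,-0.5],0,1],[[0,0,-0.5],0,1]])

```text
time: 8.5
position: [0.5324, 0.0215, 0.1446]
tool_rot: [1.0, -0.007, -0.021, -0.008]
ft_force: [0.1, 0.1, -3.4]
grip_width: 0.0464
```

```bash
python3 s.py
```

```text
8.5 [0.5324 0.0215 0.1446] yaw -0.8 tilt z [-0.0421  0.0156 -0.999 ] [ 0.1  0.1 -3.4] 0.0464
```

carry_out(steps=[[[0,0,-1],0,1],[[-0.1,0,-1],0,1],[[0,0,-1],0,1]])

```text
time: 8.8
position: [0.5318, 0.0213, 0.1128]
tool_rot: [1.0, -0.007, -0.02, -0.008]
ft_force: [-0.3, -0.9, -3.0]
grip_width: 0.0464
```

carry_out(steps=[[[0,0,-1],0,1],[[0,0,-0.8],0,1]])

```text
time: 9.0
position: [0.5314, 0.0213, 0.0925]
tool_rot: [1.0, -0.007, -0.021, -0.008]
ft_force: [0.2, -0.1, -3.5]
grip_width: 0.0464
```

```bash
python3 s.py
```

```text
9.0 [0.5314 0.0213 0.0925] yaw -0.8 tilt z [-0.0415  0.0155 -0.999 ] [ 0.2 -0.1 -3.5] 0.0464
```

carry_out(steps=[[[0,0,-0.4],0,1],[[0,0,-0.2],0,1]])

```text
time: 9.2
position: [0.5308, 0.0216, 0.0854]
tool_rot: [1.0, -0.007, -0.022, -0.008]
ft_force: [-5.4, 0.9, 18.4]
grip_width: 0.0464
```

carry_out(steps=[[[0,0,-0.2],0,1]])

```text
time: 9.3
position: [0.5307, 0.0217, 0.0852]
tool_rot: [1.0, -0.007, -0.022, -0.008]
ft_force: [-5.9, -0.2, 20.4]
grip_width: 0.046
```

carry_out(steps=[[[0,0,-0.2],0,1]])

```text
time: 9.4
position: [0.5307, 0.0216, 0.0853]
tool_rot: [1.0, -0.007, -0.022, -0.008]
ft_force: [-3.6, 0.1, 12.6]
grip_width: 0.0464
```

Contact came at z = 0.085, as predicted for the collar fully home. Releasing.

carry_out(steps=[[[0,0,0],0,0],[[0,0,0],0,0],[[0,0,0],0,0],[[0,0,0],0,0],[[0,0,0],0,0],[[0,0,0],0,0]])

```text
time: 10.0
position: [0.533, 0.0213, 0.0874]
tool_rot: [1.0, -0.007, -0.019, -0.007]
ft_force: [-0.2, -1.1, -1.1]
grip_width: 0.084
```

```bash
python3 s.py
```

```text
10.0 [0.533  0.0213 0.0874] yaw -0.8 tilt z [-0.0379  0.0151 -0.9992] [-0.2 -1.1 -1.1] 0.084
```

carry_out(steps=[[[0,0,2],0,0],[[0,0,4],0,0],[[0,0,3],0,0],[[0,1,0],4,0],[[0.4,4,0],8,0],[[0.5,4.8,0],8,0],[[0.5,4.8,0],8,0],[[0.5,4.8,0],8,0],[[0.5,4.8,0],8,0],[[0.5,4.8,0],4,0]])

```text
time: 11.0
position: [0.5626, 0.3143, 0.1798]
tool_rot: [0.912, 0.41, -0.021, 0.003]
ft_force: [0.3, -0.3, -0.5]
grip_width: 0.0871
```

```bash
python3 s.py; python3 look.py m6 320 235 50
```

```text
11.0 [0.5626 0.3143 0.1798] yaw 48.4 tilt z [-0.0354 -0.0224 -0.9991] [ 0.3 -0.3 -0.5] 0.0871
```

View pics/m6.png

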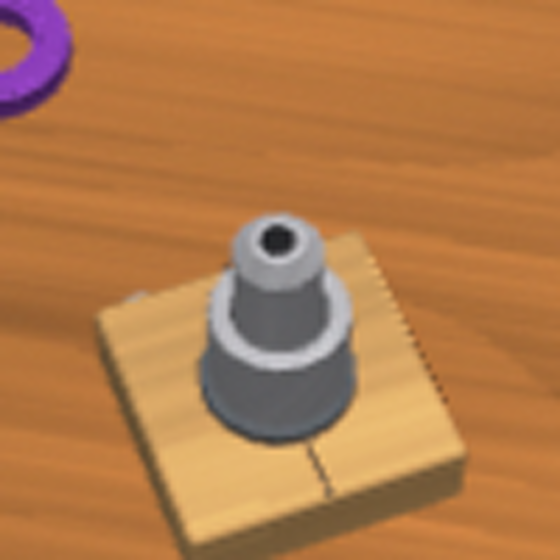

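Scene crop: the collar sits flush on the flange, with the spindle standing above it. On to the profile cutter.

carry_out(steps=[[[0.2,3.5,-1],0,0],[[0.2,2.5,-2],0,0],[[0,1.2,-3],0,0],[[0,0.4,-2.5],0,0],[[0,0,-1],0,0],[[0,0,0],0,0]])

```text
time: 11.65
position: [0.5657, 0.4063, 0.0809]
tool_rot: [0.91, 0.415, -0.016, 0.0]
ft_force: [-0.0, 0.6, -0.6]
grip_width: 0.0869
```

```bash
python3 s.py
```

```text
11.65 [0.5657 0.4063 0.0809] yaw 49.1 tilt z [-0.029  -0.014  -0.9995] [-0.   0.6 -0.6] 0.0869
```

carry_out(steps=[[[0.2,-0.2,-1.5],0,0],[[0.1,-0.1,-1.5],0,0],[[0,0,-0.8],0,0],[[0,0,-0.4],0,0],[[0,0,-0.2],0,0]])

```text
time: 12.15
position: [0.5716, 0.4012, 0.0366]
tool_rot: [0.91, 0.414, -0.014, 0.0]
ft_force: [-0.9, 1.1, -0.7]
grip_width: 0.0867
```

```bash
python3 s.py; python3 look.py m7 525 308 50
```

```text
12.15 [0.5716 0.4012 0.0366] yaw 48.9 tilt z [-0.025  -0.0123 -0.9996] [-0.9  1.1 -0.7] 0.0867
```

View pics/m7.png

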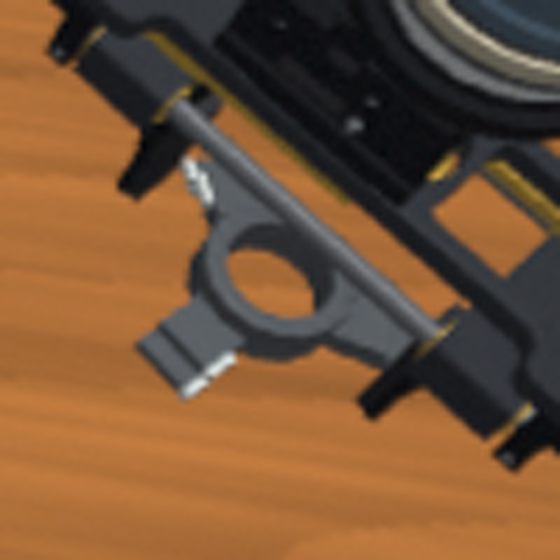

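Run:
```python
from h import *
c=np.load('pics/scene_cal.npy',allow_pickle=True).item(); c['rotation']=np.array(c['rotation'])
o=robot.get_obs();a=R.from_quat(o['tool_rot']).as_matrix();t=o['position']+.022*a[:,2]
for s in(-.0435,0,.0435): print(t+s*a[:,0],((proj(c,t+s*a[:,0])-[475,258]+.5)*5.6).round())
print(ray(c,475+278/5.6-.5,258+283/5.6-.5,.02), ray(c,475+270/5.6-.5,258+283/5.6-.5,.02))
```

```text
[0.54237816 0.36811276 0.01564071] [159. 187.]
[0.57098107 0.40086714 0.01451185] [265. 283.]
[0.59958398 0.43362151 0.013383  ] [375. 383.]
[0.5732774  0.40300328 0.02      ] [0.57374295 0.40050125 0.02      ]
```

The hub (around (270,281) in the crop) lies between the fingertips, whose midpoint projects to (265,283). Closing.

carry_out(steps=[[[0,0,0],0,1],[[0,0,-0.1],0,1],[[0,0,0],0,1],[[0,0,-0.1],0,1],[[0,0,0],0,1],[[0,0,0],0,1]])

```text
time: 12.8
position: [0.5727, 0.402, 0.0365]
tool_rot: [0.91, 0.414, -0.012, 0.0]
ft_force: [0.7, -0.1, -0.9]
grip_width: 0.0474
```

```bash
python3 s.py
```

```text
12.8 [0.5727 0.402  0.0365] yaw 48.9 tilt z [-0.0216 -0.0107 -0.9997] [ 0.7 -0.1 -0.9] 0.0474
```

carry_out(steps=[[[0,0,1],0,1],[[0,0,4],0,1],[[0,0,4.5],0,1],[[0,0,4],0,1],[[0,-1,1],0,1],[[-0.3,-4,0.5],0,1],[[-0.6,-4.9,0],0,1],[[-0.6,-4.9,0],0,1],[[-0.6,-4.9,0],0,1],[[-0.6,-4.9,0],0,1]])

```text
time: 13.8
position: [0.5344, 0.1524, 0.181]
tool_rot: [0.908, 0.419, -0.021, 0.0]
ft_force: [1.0, -0.3, -4.7]
grip_width: 0.0464
```

```bash
python3 s.py
```

```text
13.8 [0.5344 0.1524 0.181 ] yaw 49.6 tilt z [-0.0381 -0.0178 -0.9991] [ 1.  -0.3 -4.7] 0.0464
```

carry_out(steps=[[[-0.2,-4.5,0.2],0,1],[[-0.1,-3.5,0.2],0,1],[[0,-1.8,0],0,1],[[0,-0.8,0],0,1],[[0,-0.3,0],0,1]])

```text
time: 14.3
position: [0.5217, 0.0309, 0.179]
tool_rot: [0.909, 0.415, -0.029, -0.003]
ft_force: [0.1, 0.3, -5.1]
grip_width: 0.0464
```

```bash
python3 s.py
```

```text
14.3 [0.5217 0.0309 0.179 ] yaw 49.1 tilt z [-0.0551 -0.0194 -0.9983] [ 0.1  0.3 -5.1] 0.0464
```

carry_out(steps=[[[0.6,-0.5,-0.6],0,1],[[0.4,-0.3,-0.6],0,1],[[0,0,0],0,1]])

```text
time: 14.6
position: [0.532, 0.0241, 0.1649]
tool_rot: [0.909, 0.416, -0.03, -0.003]
ft_force: [0.4, 0.5, -4.6]
grip_width: 0.0463
```

```bash
python3 s.py;  python3 look.py m8 320 220 50
```

```text
14.6 [0.532  0.0241 0.1649] yaw 49.2 tilt z [-0.0565 -0.0184 -0.9982] [ 0.4  0.5 -4.6] 0.0463
```

View pics/m8.png

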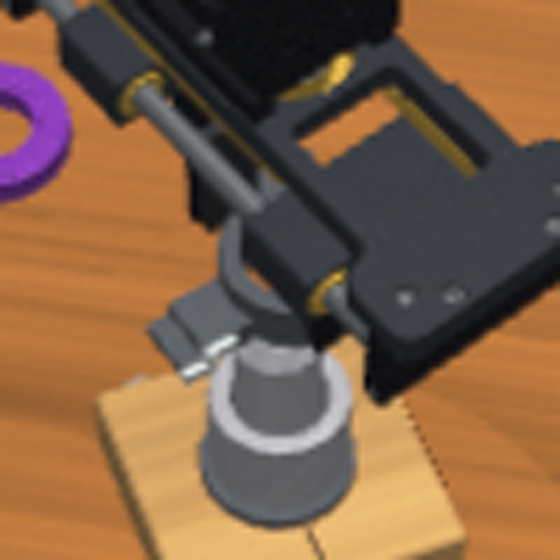

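The hub is over the nose (hub left edge at 218 px, spindle axis at about 280 px). Lowering.

carry_out(steps=[[[0,-0.1,-0.6],0,1],[[0,0,-0.5],0,1],[[0,0,-0.5],0,1]])

```text
time: 14.95
position: [0.5323, 0.0251, 0.1484]
tool_rot: [0.908, 0.417, -0.029, -0.003]
ft_force: [-0.3, 0.2, -5.0]
grip_width: 0.0464
```

carry_out(steps=[[[0,0,-0.5],0,1],[[0,0,-0.5],0,1]])

```text
time: 15.15
position: [0.5327, 0.0247, 0.1383]
tool_rot: [0.908, 0.418, -0.029, -0.002]
ft_force: [-0.9, -3.6, 1.1]
grip_width: 0.0461
```

carry_out(steps=[[[0,-0.2,0],0,1],[[0,-0.1,-0.4],0,1]])

```text
time: 15.35
position: [0.5334, 0.0216, 0.1339]
tool_rot: [0.908, 0.418, -0.028, -0.002]
ft_force: [1.0, -0.5, -5.2]
grip_width: 0.0463
```

carry_out(steps=[[[0,0,-0.5],0,1],[[0,0,-0.5],0,1]])

```text
time: 15.55
position: [0.5342, 0.0212, 0.1234]
tool_rot: [0.908, 0.418, -0.027, -0.001]
ft_force: [1.6, -1.3, -3.6]
grip_width: 0.0466
```

carry_out(steps=[[[0,0,-0.5],0,1],[[0,0,-0.5],0,1]])

```text
time: 15.75
position: [0.5346, 0.0208, 0.1125]
tool_rot: [0.908, 0.418, -0.027, -0.001]
ft_force: [0.7, -0.5, -3.8]
grip_width: 0.0464
```

carry_out(steps=[[[0,0,-0.4],0,1],[[0,0,-0.2],0,1]])

```text
time: 15.95
position: [0.5359, 0.0201, 0.108]
tool_rot: [0.908, 0.418, -0.026, -0.0]
ft_force: [-4.7, -2.1, 21.4]
grip_width: 0.0468
```

```bash
python3 s.py
```

```text
15.95 [0.5359 0.0201 0.108 ] yaw 49.4 tilt z [-0.0475 -0.0217 -0.9986] [-4.7 -2.1 21.4] 0.0468
```

Contact came at 0.108 against 0.1085 expected, so it's home. Release, then on to the bearing.

carry_out(steps=[[[0,0,0],0,0],[[0,0,0],0,0],[[0,0,0],0,0],[[0,0,0],0,0],[[0,0,0],0,0],[[0,0,2],0,0],[[0,0,4],0,0],[[0,0,2],0,0]])

```text
time: 16.75
position: [0.5327, 0.0215, 0.1875]
tool_rot: [0.908, 0.418, -0.03, -0.003]
ft_force: [0.9, 0.0, 0.8]
grip_width: 0.0865
```

carry_out(steps=[[[-0.5,-1,0],-4,0],[[-1.5,-3,0],-7,0],[[-1.5,-3,0],-7,0],[[-1.5,-3,0],-7,0],[[-1.5,-3,0],-7,0],[[-1.5,-3,0],-7,0],[[-1.5,-3,0],-7,0],[[-1.5,-2.5,0],-7,0],[[-1,-1.5,0],0,0],[[-0.5,-0.5,0],0,0]])

```text
time: 17.75
position: [0.4064, -0.2201, 0.1914]
tool_rot: [0.999, -0.048, -0.021, -0.012]
ft_force: [0.1, -0.3, 0.3]
grip_width: 0.0869
```

```bash
python3 s.py; python3 look.py m9 320 240 50
```

```text
17.75 [ 0.4064 -0.2201  0.1914] yaw -5.5 tilt z [-0.0403  0.0262 -0.9988] [ 0.1 -0.3  0.3] 0.0869
```

View pics/m9.png

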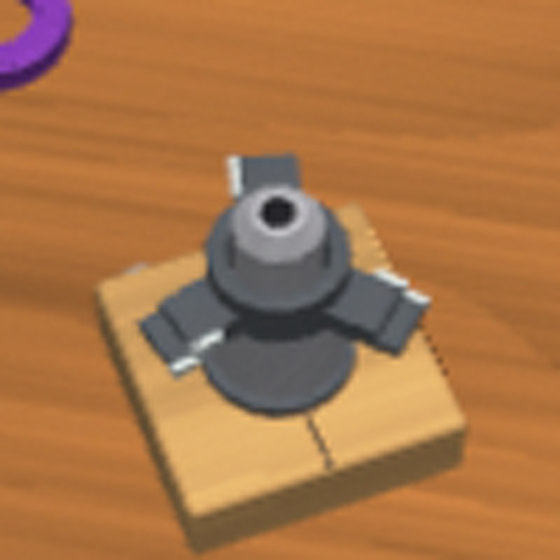

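The profile cutter sits level on the collar. While descending over the bearing, I'll let the tilt relax.

carry_out(steps=[[[0.1,0,-2],0,0],[[0,0,-3],0,0],[[0,0,-3],0,0],[[0,0,-2],0,0],[[0,0,-1],0,0],[[0,0,0],0,0],[[0,0,0],0,0],[[0,0,0],0,0],[[0,0,0],0,0],[[0,0,0],0,0]])

```text
time: 18.8
position: [0.412, -0.217, 0.0815]
tool_rot: [0.999, -0.046, -0.017, -0.01]
ft_force: [-0.8, -0.1, 0.1]
grip_width: 0.0871
```

```bash
python3 s.py
```

```text
18.8 [ 0.412  -0.217   0.0815] yaw -5.2 tilt z [-0.0324  0.0213 -0.9992] [-0.8 -0.1  0.1] 0.0871
```

carry_out(steps=[[[0,0,0],0,0],[[0,0,0],0,0],[[0,0,0],0,0],[[0,0,0],0,0],[[0,0,0],0,0],[[0,0,0],0,0],[[0,0,0],0,0],[[0,0,0],0,0],[[0,0,0],0,0],[[0,0,0],0,0]])

```text
time: 19.8
position: [0.4124, -0.2177, 0.0826]
tool_rot: [0.999, -0.046, -0.016, -0.009]
ft_force: [0.0, -0.3, 0.3]
grip_width: 0.0873
```

```bash
python3 s.py
```

```text
19.8 [ 0.4124 -0.2177  0.0826] yaw -5.2 tilt z [-0.0306  0.0197 -0.9993] [ 0.  -0.3  0.3] 0.0873
```

carry_out(steps=[[[0,0,-2],0,0],[[0,0,-2],0,0],[[0,0,-1],0,0],[[-0.1,-0.1,-0.4],0,0],[[0,0,-0.2],0,0]])

```text
time: 20.3
position: [0.4125, -0.2197, 0.0257]
tool_rot: [0.999, -0.046, -0.014, -0.008]
ft_force: [-0.6, -0.1, -0.4]
grip_width: 0.0872
```

```bash
python3 s.py; python3 look.py m10 218 194 50
```

```text
20.3 [ 0.4125 -0.2197  0.0257] yaw -5.2 tilt z [-0.0278  0.0172 -0.9995] [-0.6 -0.1 -0.4] 0.0872
```

View pics/m10.png

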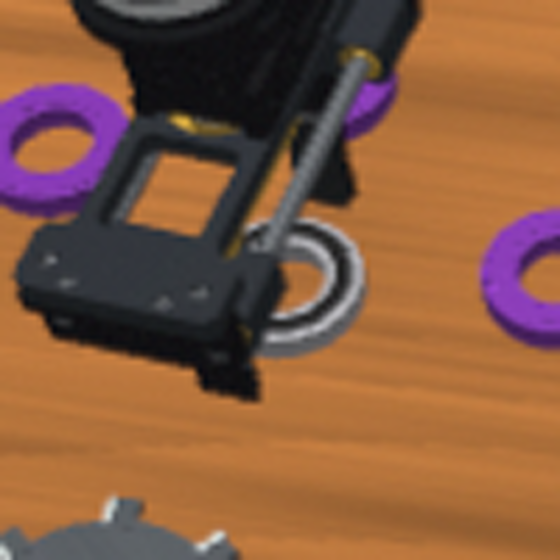

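The bearing (around (295,285)) lies between the tips at (335,200) and (240,395). Closing.

carry_out(steps=[[[0,0.1,0],0,1],[[0,0,0],0,1],[[0,0,0],0,1],[[0,0,0],0,1],[[0,0,0],0,1]])

```text
time: 20.85
position: [0.4132, -0.2191, 0.0274]
tool_rot: [0.999, -0.046, -0.013, -0.007]
ft_force: [-0.3, 0.0, -1.1]
grip_width: 0.0598
```

```bash
python3 s.py
```

```text
20.85 [ 0.4132 -0.2191  0.0274] yaw -5.2 tilt z [-0.0255  0.0152 -0.9996] [-0.3  0.  -1.1] 0.0598
```

carry_out(steps=[[[0,0,1],0,1],[[0,0,4],0,1],[[0,0,4.5],0,1],[[0.4,1,4],0,1],[[1.5,3,1],0,1],[[2,4,0],0,1],[[2.1,4.3,0],0,1],[[2.1,4.3,0],0,1],[[1.7,3.5,0],0,1],[[0.9,1.8,0],0,1]])

```text
time: 21.85
position: [0.5215, 0.0058, 0.1845]
tool_rot: [0.999, -0.05, -0.009, -0.007]
ft_force: [0.4, 0.3, -2.1]
grip_width: 0.0603
```

```bash
python3 s.py
```

```text
21.85 [0.5215 0.0058 0.1845] yaw -5.8 tilt z [-0.0182  0.0141 -0.9997] [ 0.4  0.3 -2.1] 0.0603
```

carry_out(steps=[[[0.4,0.7,-1],0,1],[[0.2,0.4,-1.5],0,1],[[0.1,0.2,-0.7],0,1],[[0,0,-0.2],0,1]])

```text
time: 22.25
position: [0.5278, 0.0216, 0.1497]
tool_rot: [0.999, -0.048, -0.009, -0.006]
ft_force: [0.0, -0.8, -2.1]
grip_width: 0.0597
```

```bash
python3 s.py
```

```text
22.25 [0.5278 0.0216 0.1497] yaw -5.4 tilt z [-0.0181  0.0133 -0.9997] [ 0.  -0.8 -2.1] 0.0597
```

carry_out(steps=[[[0.2,0,-0.5],0,1],[[0,0,-0.5],0,1],[[0,0,-0.4],0,1]])

```text
time: 22.55
position: [0.5294, 0.0195, 0.135]
tool_rot: [0.999, -0.049, -0.01, -0.006]
ft_force: [-1.5, -0.3, -2.9]
grip_width: 0.0601
```

carry_out(steps=[[[0,0,-0.4],0,1],[[0,0,-0.3],0,1]])

```text
time: 22.75
position: [0.5303, 0.0199, 0.1281]
tool_rot: [0.999, -0.05, -0.009, -0.007]
ft_force: [0.3, 4.0, -0.7]
grip_width: 0.0597
```

carry_out(steps=[[[0,0.2,0],0,1],[[0,0,-0.4],0,1]])

```text
time: 22.95
position: [0.5303, 0.0215, 0.1239]
tool_rot: [0.999, -0.05, -0.008, -0.007]
ft_force: [0.4, -0.6, 0.1]
grip_width: 0.0598
```

carry_out(steps=[[[0,0,-0.4],0,1],[[0,0,-0.2],0,1]])

```text
time: 23.15
position: [0.5302, 0.0213, 0.119]
tool_rot: [0.999, -0.05, -0.009, -0.006]
ft_force: [-3.1, 1.6, 28.1]
grip_width: 0.06
```

Seated (0.119 against 0.1194 expected). Release and go to the groove cutter.

carry_out(steps=[[[0,0,0],0,0],[[0,0,0],0,0],[[0,0,0],0,0],[[0,0,0],0,0],[[0,0,0],0,0],[[0,0,2],0,0],[[0,0,3],0,0],[[0.2,-1,1],0,0],[[0.6,-3.5,0],0,0],[[0.8,-4.5,0],0,0]])

```text
time: 24.15
position: [0.5444, -0.0674, 0.1797]
tool_rot: [0.999, -0.045, -0.011, -0.006]
ft_force: [1.9, -0.2, -0.6]
grip_width: 0.087
```

carry_out(steps=[[[0.8,-4.5,0],0,0],[[0.8,-4.5,0],0,0],[[0.6,-3.5,-1],0,0],[[0.3,-2,-2],0,0],[[0.1,-1,-2],0,0],[[0,0,-1],0,0]])

```text
time: 24.75
position: [0.5724, -0.2408, 0.1171]
tool_rot: [0.999, -0.049, -0.007, -0.003]
ft_force: [-0.3, 0.6, 0.4]
grip_width: 0.0871
```

```bash
python3 s.py
python3 - <<'E'
from h import *
b=snap('scene','m11_full.png')['pixels'][:,:,::-1]
def cr(u,v,h): return cv2.resize(b[v-h:v+h,u-h:u+h],(400,400),interpolation=2)
cv2.imwrite('pics/m11.png',np.hstack([cr(320,235,40),cr(185,250,50)]))
E
```

```text
24.75 [ 0.5724 -0.2408  0.1171] yaw -5.6 tilt z [-0.0132  0.0062 -0.9999] [-0.3  0.6  0.4] 0.0871
```

View pics/m11.png

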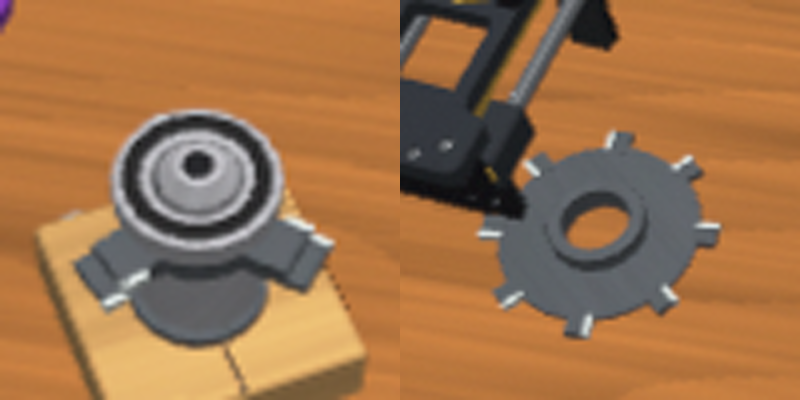

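Run:
```python
from h import *
c=np.load('pics/scene_cal.npy',allow_pickle=True).item(); T=np.load('pics/top_cal.npy',allow_pickle=True).item()
print(ray(c,184.4,257.75,.006),ray(c,183.75,255.6,.016))
# top: disc centre from the teeth in m1: (18,330)->..., teeth pairs
def p(u,v): return 394+(u+.5)/5.32-.5,183+(v-266+.5)/5.32-.5
for a,b in [((33,328),(240,460)),((203,292),(68,498)),((13,415),(258,373)),((112,275),(160,515))]:
    print(ray(T,*p((a[0]+b[0])/2,(a[1]+b[1])/2),.006)[:2].round(4))
```

```text
[ 0.57529992 -0.23790622  0.006     ] [ 0.57634177 -0.23648885  0.016     ]
[ 0.5741 -0.238 ]
[ 0.5736 -0.2376]
[ 0.5741 -0.2376]
[ 0.5736 -0.2378]
```

The bearing is flat on the profile cutter. The groove cutter's teeth put its centre at (0.574, −0.238).

carry_out(steps=[[[0.1,0.2,-3],0,0],[[0,0.1,-3],0,0],[[0,0,-1.5],0,0],[[0,0,-0.6],0,0],[[0,0,-0.2],0,0]])

```text
time: 25.3
position: [0.5728, -0.2341, 0.0317]
tool_rot: [0.999, -0.047, -0.008, -0.004]
ft_force: [0.4, -0.6, -0.0]
grip_width: 0.0866
```

```bash
python3 s.py
```

```text
25.3 [ 0.5728 -0.2341  0.0317] yaw -5.4 tilt z [-0.015   0.0082 -0.9999] [ 0.4 -0.6 -0. ] 0.0866
```

carry_out(steps=[[[0.1,-0.3,-0.1],0,0],[[0,0,-0.1],0,0]])

```text
time: 25.5
position: [0.575, -0.2373, 0.0313]
tool_rot: [0.999, -0.047, -0.006, -0.003]
ft_force: [-0.4, -0.3, 0.1]
grip_width: 0.0869
```

carry_out(steps=[[[0,0,0],0,1],[[0,0,-0.05],0,1],[[0,0,-0.05],0,1],[[0,0,-0.05],0,1],[[0,0,0],0,1],[[0,0,0],0,1]])

```text
time: 26.1
position: [0.576, -0.2383, 0.0327]
tool_rot: [0.999, -0.046, -0.005, -0.002]
ft_force: [-2.4, -0.5, 1.6]
grip_width: 0.0472
```

```bash
python3 s.py
```

```text
26.1 [ 0.576  -0.2383  0.0327] yaw -5.3 tilt z [-0.0097  0.0043 -0.9999] [-2.4 -0.5  1.6] 0.0472
```

carry_out(steps=[[[0,0,0.8],0,1],[[0,0,3.5],0,1],[[0,0,4.5],0,1],[[0,1,4.5],0,1],[[-0.5,3,2],0,1],[[-0.7,4.5,0],0,1],[[-0.7,4.5,0],0,1],[[-0.7,4.5,0],0,1],[[-0.5,3.5,0],0,1],[[-0.3,2,0],0,1]])

```text
time: 27.1
position: [0.5367, -0.003, 0.1903]
tool_rot: [0.999, -0.051, -0.006, -0.003]
ft_force: [-0.1, -0.5, -3.1]
grip_width: 0.0462
```

```bash
python3 s.py
```

```text
27.1 [ 0.5367 -0.003   0.1903] yaw -5.9 tilt z [-0.0107  0.0075 -0.9999] [-0.1 -0.5 -3.1] 0.0462
```

carry_out(steps=[[[-0.3,1,-1],0,1],[[-0.2,0.6,-1.2],0,1],[[-0.1,0.3,-0.8],0,1],[[0,0,-0.2],0,1]])

```text
time: 27.5
position: [0.5282, 0.0196, 0.1562]
tool_rot: [0.999, -0.049, -0.007, -0.004]
ft_force: [-0.1, 1.0, -3.6]
grip_width: 0.0461
```

```bash
python3 s.py
```

```text
27.5 [0.5282 0.0196 0.1562] yaw -5.6 tilt z [-0.0127  0.0076 -0.9999] [-0.1  1.  -3.6] 0.0461
```

carry_out(steps=[[[0.2,0.2,-0.5],0,1],[[0,0,-0.4],0,1]])

```text
time: 27.7
position: [0.5311, 0.0202, 0.1464]
tool_rot: [0.999, -0.05, -0.006, -0.003]
ft_force: [-0.3, -0.6, -3.4]
grip_width: 0.0466
```

carry_out(steps=[[[0,0,-0.3],0,1]])

```text
time: 27.8
position: [0.5315, 0.0196, 0.143]
tool_rot: [0.999, -0.05, -0.006, -0.003]
ft_force: [0.1, -0.4, -3.9]
grip_width: 0.0461
```

carry_out(steps=[[[-0.1,0.2,-0.2],0,1],[[0,0.05,-0.2],0,1]])

```text
time: 28.0
position: [0.5309, 0.0214, 0.1386]
tool_rot: [0.999, -0.051, -0.006, -0.003]
ft_force: [0.8, -0.5, -3.6]
grip_width: 0.0465
```

carry_out(steps=[[[0,0,-0.2],0,1]])

```text
time: 28.1
position: [0.5311, 0.0213, 0.1366]
tool_rot: [0.999, -0.051, -0.006, -0.003]
ft_force: [-1.5, 0.3, 10.5]
grip_width: 0.0459
```

carry_out(steps=[[[0,0,-0.2],0,1]])

```text
time: 28.2
position: [0.5312, 0.0213, 0.1364]
tool_rot: [0.999, -0.051, -0.006, -0.003]
ft_force: [-5.0, -0.1, 24.3]
grip_width: 0.0464
```

Contact at 0.1366, against 0.1367 expected. Release and back off.

carry_out(steps=[[[0,0,0],0,0],[[0,0,0],0,0],[[0,0,0],0,0],[[0,0,0],0,0],[[0,0,0],0,0],[[0,0,1.5],0,0],[[0,0,3],0,0],[[0,0,3],0,0],[[-1,-2,1],0,0],[[-1,-4,0],0,0]])

```text
time: 29.2
position: [0.513, -0.0368, 0.2253]
tool_rot: [0.999, -0.047, -0.003, -0.003]
ft_force: [0.4, -0.8, -0.9]
grip_width: 0.087
```

carry_out(steps=[[[-1,-4.5,0],0,0],[[-1,-4.5,0],0,0],[[-0.8,-3,0],0,0],[[-0.3,-1,0],0,0],[[0,0,0],0,0],[[0,0,0],0,0]])

```text
time: 29.8
position: [0.4806, -0.174, 0.2263]
tool_rot: [0.999, -0.049, -0.002, -0.002]
ft_force: [-0.3, 0.1, -0.3]
grip_width: 0.0872
```

```bash
python3 s.py
python3 - <<'E'
from h import *
b=snap('scene','m12.png')
k=b['pixels'][:,:,::-1].copy(); k[300:480,0:180]=cv2.resize(k[195:285,275:365],(180,180),interpolation=2)
cv2.imwrite('pics/m12v.png',k)
E
```

```text
29.8 [ 0.4806 -0.174   0.2263] yaw -5.6 tilt z [-0.0029  0.0049 -1.    ] [-0.3  0.1 -0.3] 0.0872
```

View pics/m12v.png

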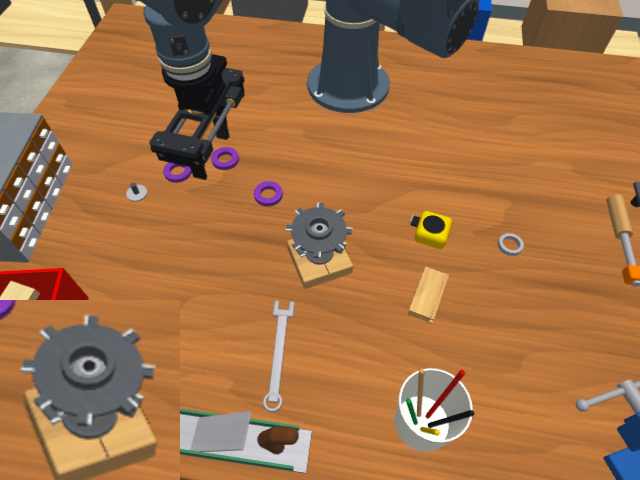

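The groove cutter sits level on top at (319,230). The short collar (511,244), bolt, wrench, tape measure, test piece and purple rings haven't moved. Handing in.

```bash
python3 -c "
from rig import robot
print(robot.hand_in())"
```

```text
the job is handed in; nothing more can be done
None
```

I set up the spindle in the order asked: tall collar, profile cutter, guide bearing, then groove cutter on top. I handed the job in at about 30 s of the 99 s allowed.

- **Seating:** I lowered each piece until it pressed on the one below, at 12–28 N read at the wrist, before letting go. The contact heights matched the expected ones to within about 0.5 mm.
- **Final picture:** The groove cutter lies level on top, and the earlier close-ups showed the collar, profile cutter and bearing each sitting flat. The short collar, bolt, wrench, test piece, tape measure and purple rings are where they were.
- **What disagreed:** The tool drifted up to about 3.5° off vertical while carrying the first two pieces. The profile cutter and the bearing each touched the spindle sideways with about 4 N, which I cleared with a 2–3 mm shift. The first position estimates for the groove cutter differed by 7 mm between cameras; I measured it again before gripping.

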